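# Release the straightedge from its holder and lay it on the marking slab

## Task

Turn the holder's hand-knob fully anticlockwise (seen from above) to its end stop, so that its steel tongue swings off the aluminium straightedge. Then raise the straightedge's free end over the lip, draw it out endwise from under the steel keeper, and lay it, ridge up, flat and wholly on the marble slab; do not drop it, leave the knob at its stop, and do not knock or shift the jars, bottle, tin and mug standing around.

Things in the scene. Friction and masses are not known exactly. Their poses are not given: they have to be found in the camera images.
- holder: plywood board fixed to the table, 175 x 300 x 15 mm. Origin: on the table under the middle of the straightedge's channel; x across the channel towards the knob, y along it towards the end with the lip, z up. Board: x -50 to 125, y -150 to 150 mm; its top (z = 15 mm) is the channel floor. Two rails, inner faces at x = -22 and 22 mm, tops at z = 20 mm, run from y = -80 to 125 mm
- lip_top (a point): middle of the top of the wooden lip across the free end of the channel (holder x 0, y 126, z 27 mm); the lip is 54 mm long in x, 8 mm thick in y (122 to 130), and stands 12 mm above the channel floor
- keeper_mid (a point): middle of the top of the steel keeper that bridges the channel at its other end (holder x 0, y -107.5, z 34 mm); its roof spans y -130 to -85 mm and x -28 to 28 mm, underside at holder z = 29 mm (14 mm above the floor), closed behind at y = -122 mm
- straightedge: aluminium bar, an inverted T, about 0.3 kg. Origin: middle of its underside (and mass in plan); y along it, z up. Flat base 40 x 240 x 6 mm; a ridge along its middle, x -6 to 6, y -75 to 75, up to z = 29 mm, is the part to pinch. Starts on the channel floor, 2 mm play all round, tail (-y) 35 mm under the keeper with 8 mm room above; tips up by 0.2 rad at most; free after 37 mm endwise
- straightedge_head (a point): middle of the lower edge of the straightedge's free (+y) end, the end that stands against the lip
- straightedge_tail (a point): middle of the lower edge of the straightedge's tail (-y) end, the end that starts under the keeper
- knob_axis (a point): axis of the hand-knob, at the top of its disc (holder x 75, y 75, z 43 mm). Black disc, radius 36 mm (z 31 to 43 mm); beneath it a steel tongue 14 mm wide reaches 66 mm from the axis (z 23.5 to 29.5 mm) and at the start overlaps the straightedge's base, so that it cannot be lifted
- knob_peg (a point): centre of the top of the knob's finger peg, an upright black post 16 mm in diameter, 39 mm tall above the disc (z 43 to 82 mm), 28 mm from the axis, on the tongue's side. Pushing it round the axis with 4 to 5 N turns the knob, which stays where it is left
- knob (a joint): turn of the knob in rad; grows anticlockwise seen from above; ends at a hard stop at 2.8 rad; starts between 0 and 1.0. In the holder's frame the peg and the tongue point at the angle 2.642 + joint from x towards y
- slab: fixed marble slab, 160 x 280 x 20 mm; origin: centre of its underside, on the table; x across, y along its length, z up; top at z = 20 mm. A glue pot stands on the strip of it towards +x (beyond x = +18 mm); the strip towards -x is free
- rivet_jar: glass jar with a steel lid, radius 30, height 85 mm, loose, standing beyond the holder's lip, about 220 mm along the channel from the holder's origin, in line with the straightedge, so at most about 60 mm can be drawn low down. Origin: centre of its underside
- dye_bottle: amber bottle, radius 24, height 120 mm, loose, standing beyond the knob. Origin: centre of its underside
- glue_pot: green glass pot, radius 26, height 60 mm, loose, standing on the slab. Origin: centre of its underside
- mug: white mug, radius 40, height 90 mm, loose, at the back of the table. Origin: centre of its underside
- tin: round steel tin, radius 36, height 80 mm, loose, at the back of the table. Origin: centre of its underside
Not all that is in view belongs to the job. Of the things like the straightedge, leave any that is blue; of the rest the larger one is meant.

How it is judged:
By the outcome, as a careful person would: the job done as asked, in the order asked, and still so for the second after the job is handed in, with the robot touching nothing.
It also fails if it takes over 61 s, if anything falls off the work surface, if the arm or the gripper's body presses on something with over 40 N, if the wrist force passes 120 N, or if a joint passes its speed limit or range.

## Robot

A 7-joint arm with a two-finger parallel gripper is mounted at the origin on the work surface. World frame = base frame: x ahead of the robot, y to its left, z up, the work surface at z = 0. Lengths are in m, angles in rad, forces in N, time in s.
With the tool pointing down it reaches from about 0.425 to 0.975 m from the base axis. Payload 16.7 kg.
Tool frame: the origin (TCP) lies midway between the tips of the shut fingers; the grasp point (between the pads) lies 19 mm behind it; z points along the fingers, y is the line along which they close (so a half turn about z gives the same grasp; the last joint's range is limited). The gripper opens to 85 mm and grips with 20 to 120 N. Pads are 22 mm wide; open, the fingers measure 114 mm over their backs; the gripper's body (76 mm by 85 mm) begins 54 mm behind the grasp point. The pads swing forward as they close: fully open they stand 13 mm farther back than shut.
Start: joints at [1.091, 0.426, 0.074, 1.606, -0.034, 1.111, -0.067], TCP at [0.219, -0.638, 0.231] pointing down, gripper open.
Joint ranges: [-2.85, 2.85], [-0.5, 2.14], [-1.23, 1.37], [0.21, 2.46], [-1.02, 4.16], [0.16, 2.05], [-2.73, 2.73]. Speed limits (rad/s): [1.89, 1.89, 2.39, 2.39, 3.01, 3.01, 3.01].

## Interface

Orientations are given as a rotation vector (axis times angle).
In Python, from rig import arm gives the robot as it stands.
- The arm moves only by the shell command python3 -m handwheel 'ROWS' [OPENING] [FORCE]. ROWS is JSON, a list of rows, each a list of 2 entries, a list of its own where there are three numbers: the shift along the tool's x, y, z scaled (see below), then the turn, a rotation vector about the tool's x, y, z scaled (see below). In form: [[[x, y, z], [rx, ry, rz]], ...]. A call has 1 to 5 rows; each row shifts and turns the commanded pose from where the row before left it, along the tool's axes as they then stand; what a row does not reach is not made up. The controller multiplies each number of a shift by 3 cm and each number of a turn by 30 degrees. A row lasts 1/8 s, in which the tool goes at most 62.5 mm and 10.7 degrees, less where a joint would pass 70% of its speed; a pose out of reach is approached as far as the arm can. A call with a number of a shift or a turn outside -1 to 1 is refused whole. A call with a gripper value outside its range is refused whole. OPENING is the closure, from 0 (fully open) to 1 (shut), set as the call begins (- or left out, the last holds). The fingers move at their own pace and stop on an object; FORCE is the grip in N (left out, the last holds). Time passes only in rows, so rows that do not move let the fingers close. It gives the time, the measured TCP pose, the force, the opening and the grip force at its end, in the units of the state.
- arm.state(): the state, without advancing time (a new reading comes with each control period).
- arm.snapshot(name): name is "scene" or "top"; returns a dict with "image" (400x640x3 uint8, red, green, blue), "intrinsics" (3x3 intrinsics, pixels), "k1" (the pictures are not rectified: a ray, as slopes to the right and down, at radius r is drawn at 1 + k1 r^2 times it, then the intrinsics apply), "extrinsics" (4x4, takes a point from world to camera coordinates). Camera axes: x right, y up, looking along -z (the intrinsics and any distortion apply to the point x, -y, -z); pixel columns grow to the right and rows downward; lengths in m; the calibration is good to about 2 mm. A picture is of the moment at which its call begins. There is no depth.
- arm.close_job(): hands the job in; it is judged then, once.
The state is a dict: "clock": time; "joints": joint angles; "qd": joint speeds; "effort": joint torques, N m; "eef_pos": TCP position; "ee_rot": TCP orientation; "force": force on the tool from outside, world axes, zero at the start; "torque": the same for the moment, N m; "gripper_width": finger opening in m; "gripper_force": force on a finger pad.
Only numpy, scipy, OpenCV 4.12 (cv2) and the standard library are available. Lean on these libraries where they do the work, as an engineer would, in place of code of your own. Each camera call takes 0.05 s, during which the arm holds its last target. There are 200 camera calls.

## Working session

There is one attempt and no reset: what is moved stays moved. The work goes in short steps, Python scripts to look and compute and a shell command to move; the robot and the scene stay as the last step left them, time stands still between calls to the robot, and variables do not carry over. Pictures are saved under pics/ and viewed, at most 10 in all, crops included, and the job is handed in when it is done.

```bash
mkdir -p pics; ls; python3 - <<'E'
from rig import arm
import cv2,pickle
for n in("scene","top"):
    s=arm.snapshot(n); pickle.dump(s,open(n+".pkl","wb")); cv2.imwrite(f"pics/{n}0.png",s["image"][:,:,::-1])
    print(n,s["intrinsics"],s["k1"],s["extrinsics"])
print(arm.state())
E
```

```text
pics
scene [[404.50790936   0.         317.17580749]
 [  0.         404.50790936 205.07173684]
 [  0.           0.           1.        ]] 0.028333869266160827 [[ 0.72693137  0.68642445  0.01980515 -0.42305234]
 [-0.51007866  0.52042021  0.68482301  0.17209189]
 [ 0.45977226 -0.50792152  0.72844025 -1.36173236]
 [ 0.          0.          0.          1.        ]]
top [[366.04322096   0.         319.32872771]
 [  0.         366.04322096 194.93830714]
 [  0.           0.           1.        ]] -0.07930834250876591 [[ 0.02113685 -0.999617   -0.0178632   0.06023954]
 [ 0.98265961  0.0174796   0.18459295 -0.54099664]
 [-0.18421    -0.02145516  0.98265271 -0.94046432]
 [ 0.          0.          0.          1.        ]]
{'clock': 0.1, 'joints': array([ 1.09048258,  0.42664774,  0.07384092,  1.60652551, -0.03409579,
        1.11082726, -0.06710533]), 'qd': array([-1.43630230e-03, -9.14126212e-04, -1.17025403e-03, -1.65246576e-03,
       -6.83888545e-04,  5.22666039e-05, -9.63448039e-04]), 'effort': array([ 9.08572722e-03, -9.51531100e+01,  3.77218187e+00, -4.64403605e+01,
        1.97290094e-02,  6.60463367e-03, -4.59664102e-05]), 'eef_pos': array([ 0.21911108, -0.63805894,  0.23070248]), 'ee_rot': array([-3.09761771e+00, -5.17054170e-01,  4.16399272e-04]), 'force': array([ 0.30477017,  0.10796996, -0.21337006]), 'torque': array([ 0.01575952, -0.02313304,  0.00447543]), 'gripper_force': 0.0, 'gripper_width': 0.08555279969116733}
```

View pics/top0.png

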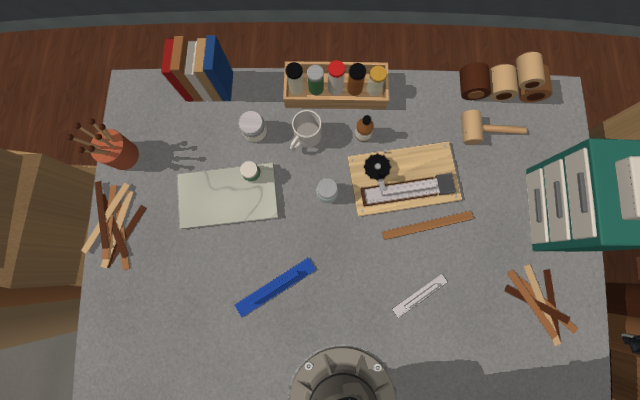

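View pics/scene0.png

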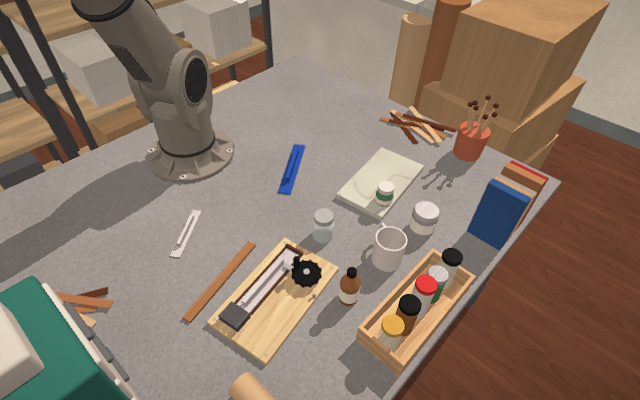

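The top view (up is world +x, left is +y) shows the holder near (405,180), with the knob at (377,167) and the keeper at (445,185). The slab is near (227,195), the rivet jar at (327,190) and the bottle at (366,128). I'll enlarge crops to get exact pixels.

```bash
python3 - <<'E'
import pickle,cv2,numpy as np
im=pickle.load(open("top.pkl","rb"))["image"][:,:,::-1]
a=cv2.resize(im[135:223,340:470],None,fx=6,fy=6,interpolation=cv2.INTER_CUBIC)
cv2.imwrite("pics/c1.png",a)
b=cv2.resize(im[105:235,170:350],None,fx=4.4,fy=4.4,interpolation=cv2.INTER_CUBIC)
cv2.imwrite("pics/c2.png",b);print(a.shape,b.shape)
E
```

```text
(528, 780, 3) (572, 792, 3)
```

View pics/c1.png

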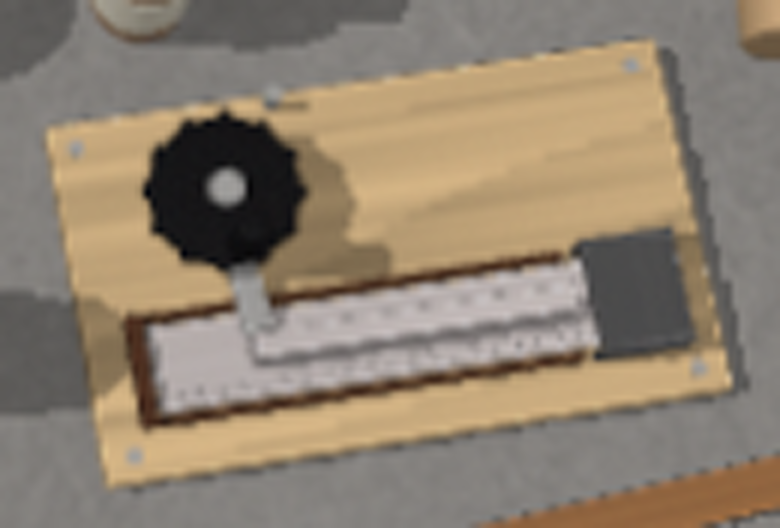

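View pics/c2.png

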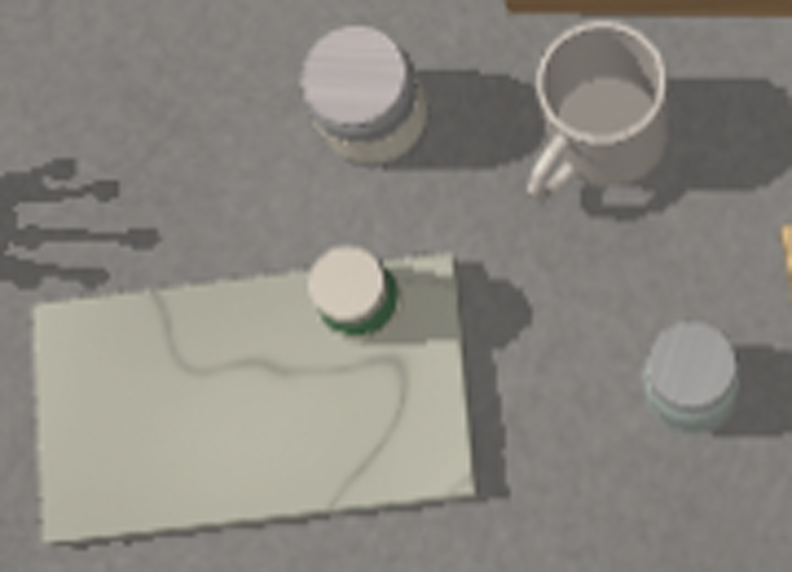

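c1 shows the board corners at (48,128), (655,40), (733,388) and (110,488), the knob axis at (227,187) and the tongue tip near (265,325). c2 shows the slab corners at (33,306), (453,254), (474,494) and (43,543), the glue pot lid at (347,285) and the rivet jar lid at (691,366).

```bash
cat > h.py <<'E'
import numpy as np,pickle,cv2
from scipy.spatial.transform import Rotation as R
def ray(s,uv):
    K=s["intrinsics"]; d=(np.array(uv,float)-K[:2,2])/K[0,0]
    p=d.copy()
    for _ in range(20): p=d/(1+s["k1"]*(p@p))
    E=s["extrinsics"]; c=-E[:3,:3].T@E[:3,3]
    return c,E[:3,:3].T@np.array([p[0],-p[1],-1])
def at(s,uv,z):
    c,r=ray(s,uv); return c+r*(z-c[2])/r[2]
def crop(u,v,x0,y0,f): return ((u+.5)/f-.5+x0,(v+.5)/f-.5+y0)
def proj(s,p):
    E=s["extrinsics"];q=E[:3,:3]@np.asarray(p)+E[:3,3];a=np.array([q[0]/-q[2],-q[1]/-q[2]])
    return s["intrinsics"][0,0]*a*(1+s["k1"]*(a@a))+s["intrinsics"][:2,2]
def fit(L,W):
    L=np.array(L);W=np.array(W);l=L-L.mean(0);w=W-W.mean(0)
    th=np.arctan2((l[:,0]*w[:,1]-l[:,1]*w[:,0]).sum(),(l*w).sum())
    c,s_=np.cos(th),np.sin(th);t=W.mean(0)-np.array([[c,-s_],[s_,c]])@L.mean(0)
    return th,t,(l@np.array([[c,s_],[-s_,c]])-w)
E
python3 - <<'E'
from h import *
s=pickle.load(open("top.pkl","rb"))
W=[at(s,crop(u,v,340,135,6),.015)[:2] for u,v in [(48,128),(655,40),(733,388),(110,488)]]
th,t,r=fit([(.125,.15),(.125,-.15),(-.05,-.15),(-.05,.15)],W);print("holder",th,t,r.round(4).tolist())
Rm=np.array([[np.cos(th),-np.sin(th)],[np.sin(th),np.cos(th)]])
for n,p,z in [("axis",(227,187),.046),("tip",(265,325),.0295),("headL",(148,325),.021)]:
    w=at(s,crop(*p,340,135,6),z)[:2];l=Rm.T@(w-t);print(n,w,l)
    if n=="tip":print("joint",(np.arctan2(*(l-[.075,.075])[::-1])-2.642)%(2*np.pi))
print("axis pred",t+Rm@[.075,.075])
W=[at(s,crop(u,v,170,105,4.4),.020)[:2] for u,v in [(33,306),(453,254),(474,494),(43,543)]]
th2,t2,r=fit([(.08,.14),(.08,-.14),(-.08,-.14),(-.08,.14)],W);print("slab",th2,t2,r.round(4).tolist())
R2=np.array([[np.cos(th2),-np.sin(th2)],[np.sin(th2),np.cos(th2)]])
for n,p,z in [("pot",(347,285),.06+.02),("jar",(691,366),.085),("tin",(354,77),.08),("mug",(602,80),.09)]:
    w=at(s,crop(*p,170,105,4.4),z)[:2];print(n,w,"slab",R2.T@(w-t2),"holder",Rm.T@(w-t))
print("bottle",Rm.T@(at(s,(364,138),0)[:2]-t))
E
```

```text
holder 0.17170913425580533 [ 0.56398525 -0.1750757 ] [[-0.0001, 0.0011], [0.001, -0.0006], [-0.0009, -0.0015], [-0.0, 0.001]]
axis [ 0.62551657 -0.0878546 ] [0.07552962 0.07542479]
tip [ 0.56438161 -0.10715109] [0.01199658 0.066858  ]
joint 0.6281114445790266
headL [ 0.5651746  -0.05388077] [0.02188003 0.11920944]
axis pred [ 0.62506731 -0.08836364]
slab 0.13589884597299015 [0.54068108 0.33436368] [[0.0018, 0.0014], [0.0011, -0.0004], [-0.0012, -0.0017], [-0.0018, 0.0008]]
pot [0.60057984 0.26156801] slab [ 0.04948407 -0.08023963] holder [0.11066426 0.42396971]
jar [0.55272726 0.05120049] slab [-0.02642809 -0.28218444] holder [0.02757062 0.22487222]
tin [0.73509147 0.2653787 ] slab [ 0.18327177 -0.09468784] holder [0.24384891 0.40474081]
mug [0.7306863 0.1090744] slab [ 0.15773096 -0.24895419] holder [0.21280133 0.25148779]
bottle [0.1758724  0.09056907]
```

```bash
cat >> h.py <<'E'
def go(x,y,z,psi):
    "shift (scaled) in present tool axes and yaw (scaled) to reach a tool-down pose"
    from rig import arm
    s=arm.state();M=R.from_rotvec(s["ee_rot"]).as_matrix()
    c,n=np.cos(psi),np.sin(psi);T=np.array([[c,n,0],[n,-c,0],[0,0,-1]])
    print("t",round(s["clock"],2),"pos",s["eef_pos"].round(4),"psi",round(np.arctan2(M[1,0],M[0,0]),4),"F",s["force"].round(1),"w",round(s["gripper_width"],4),"gf",round(s["gripper_force"],1),"j7",s["joints"][6].round(2))
    print("shift",(M.T@(np.array([x,y,z])-s["eef_pos"])/.03).round(3),"turn",(R.from_matrix(M.T@T).as_rotvec()/np.radians(30)).round(3))
th,t=.1717,np.array([.5640,-.1751])
def H(x,y): c,s=np.cos(th),np.sin(th);return t+np.array([[c,-s],[s,c]])@[x,y]
E
python3 -m handwheel '[[[0.64,-0.98,0],[0,0,0]],[[0.64,-0.98,0],[0,0,0]],[[0.64,-0.98,0],[0,0,0]],[[0.64,-0.98,0],[0,0,0]],[[0.64,-0.98,0],[0,0,0]]]' 0.5 20
python3 -m handwheel '[[[0.64,-0.98,0],[0,0,0]],[[0.64,-0.98,0],[0,0,0]],[[0.95,-0.44,0.2],[0,0,0]],[[0.95,-0.44,0.2],[0,0,0]],[[0.95,-0.44,0.2],[0,0,0]]]'
python3 -c "
from h import *
go(.5983,-.0965,.15,.30)"
```

```text
clock: 0.72
eef_pos: [0.2624, -0.4669, 0.2311]
ee_rot: [-3.098, -0.517, 0.0]
force: [0.4, -0.0, 0.1]
gripper_width: 0.0422
gripper_force: 0.0
clock: 1.35
eef_pos: [0.348, -0.334, 0.2131]
ee_rot: [-3.099, -0.517, 0.0]
force: [1.3, -0.2, 0.4]
gripper_width: 0.0427
gripper_force: 0.0
t 1.35 pos [ 0.348  -0.334   0.2131] psi 0.3307 F [ 1.3 -0.2  0.4] w 0.0427 gf 0.0 j7 -0.63
shift [10.462 -4.779  2.103] turn [-0.     0.     0.059]
```

```bash

python3 -m handwheel '[[[0.95,-0.44,0.19],[0,0,0.06]],[[0.95,-0.44,0.19],[0,0,0]],[[0.95,-0.44,0.19],[0,0,0]],[[0.95,-0.44,0.19],[0,0,0]],[[0.95,-0.44,0.19],[0,0,0]]]' >/dev/null
python3 -m handwheel '[[[0.95,-0.44,0.19],[0,0,0]],[[0.95,-0.44,0.19],[0,0,0]],[[0.95,-0.44,0.19],[0,0,0]],[[0.95,-0.44,0.19],[0,0,0]],[[0.8,-0.35,0.19],[0,0,0]]]' >/dev/null
python3 -m handwheel '[[[0,0,0],[0,0,0]],[[0,0,0],[0,0,0]]]' >/dev/null
python3 -c "
from h import *
go(.5983,-.0965,.15,.30)
s=arm=None
from rig import arm
s=arm.snapshot('scene');pickle.dump(s,open('s1.pkl','wb'))
for p in [(.5983,-.0965,.082),(.625,-.0882,.043)]: print(proj(s,p))
cv2.imwrite('pics/s1.png',cv2.resize(s['image'][200:330,230:390,::-1],None,fx=4.5,fy=4.5,interpolation=cv2.INTER_CUBIC))
"
```

```text
t 2.85 pos [ 0.5761 -0.1284  0.1561] psi 0.299 F [-0.3  0.7 -1.1] w 0.0424 gf 0.0 j7 -1.27
shift [ 1.02  -0.799  0.202] turn [-0.     0.002 -0.002]
[295.34560649 257.69792794]
[305.6541452  271.23868928]
```

View pics/s1.png

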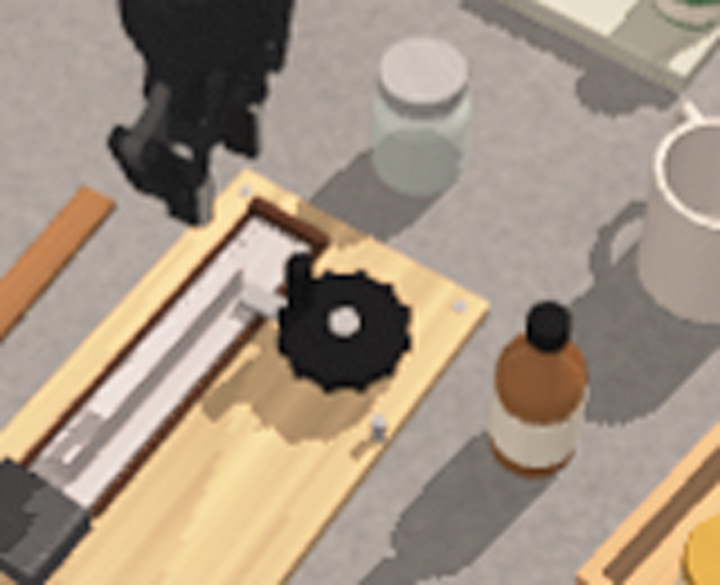

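The peg top is at crop (297,258), about 1 px from the prediction, so the pose is confirmed. I'll straddle the peg, close on it and check the grip.

```bash

python3 -m handwheel '[[[0.51,-0.4,0],[0,0,0]],[[0.51,-0.4,0],[0,0,0]],[[0,0,0],[0,0,0]]]' >/dev/null
python3 -c "
from h import *
go(.5983,-.0965,.05,.30)
s=pickle.load(open('s1.pkl','rb'));w=at(s,crop(535,455,230,200,4.5),0)[:2];print('bottle',w,w-H(.0937,.0541))"
```

```text
t 3.27 pos [ 0.6    -0.0935  0.1564] psi 0.3021 F [ 0.1 -0.5 -0.8] w 0.0427 gf 0.0 j7 -1.33
shift [-0.086  0.082  3.548] turn [-0.001 -0.002  0.004]
bottle [ 0.74016418 -0.0556853 ] [0.09308536 0.05010085]
```

```bash

python3 -m handwheel '[[[-0.04,0.04,0.9],[0,0,0]],[[-0.04,0.04,0.9],[0,0,0]],[[0,0,0.9],[0,0,0]],[[0,0,0.8],[0,0,0]],[[0,0,0],[0,0,0]]]' 
python3 -m handwheel '[[[0,0,0],[0,0,0]],[[0,0,0],[0,0,0]],[[0,0,0],[0,0,0]],[[0,0,0],[0,0,0]]]' 1 20
python3 -c "
from h import *
go(.5983,-.0965,.05,.30)"
```

```text
clock: 3.9
eef_pos: [0.5961, -0.0988, 0.0498]
ee_rot: [-3.106, -0.469, 0.005]
force: [-1.3, 0.5, 0.6]
gripper_width: 0.0429
gripper_force: 0.0
clock: 4.4
eef_pos: [0.5977, -0.0987, 0.0524]
ee_rot: [3.106, 0.469, 0.002]
force: [-4.3, 1.7, 7.8]
gripper_width: 0.0153
gripper_force: 22.0
t 4.4 pos [ 0.5977 -0.0987  0.0524] psi 0.2996 F [-4.3  1.7  7.8] w 0.0153 gf 22.0 j7 -1.37
shift [ 0.042 -0.064  0.082] turn [ 0.001 -0.002 -0.001]
```

```bash

python3 -m handwheel '[[[0,0,-0.07],[0,0,-0.115]],[[0.014,0.164,0],[0,0,-0.337]],[[0.014,0.164,0],[0,0,-0.337]],[[0.014,0.164,0],[0,0,-0.337]],[[0.014,0.164,0],[0,0,-0.337]]]' 
cat >> h.py <<'E'
def kn():
    from rig import arm
    s=arm.state();M=R.from_rotvec(s["ee_rot"]).as_matrix();psi=np.arctan2(M[1,0],M[0,0])
    d=s["eef_pos"][:2]-H(.075,.075);a=np.arctan2(d[1],d[0])
    print("r",np.hypot(*d),"joint",(a-th-2.642)%(2*np.pi),"psi off",(psi+np.pi-a+3)%(2*np.pi)-3,"Ftool",(M.T@s["force"]).round(1),"tz",s["torque"].round(2),"z",s["eef_pos"][2])
E
python3 -c "
from h import *
kn()"
```

```text
clock: 5.03
eef_pos: [0.6099, -0.1146, 0.0534]
ee_rot: [2.702, 1.602, -0.0]
force: [5.2, -1.6, -13.2]
gripper_width: 0.015
gripper_force: 21.4
r 0.030238914324895446 joint 1.3741459355607635 psi off 0.023971243800462005 Ftool [ 1.1  5.3 13.2] tz [-0.4  -0.77 -0.25] z 0.05337427148381855
```

```bash

python3 -m handwheel '[[[0.016,0.164,0.02],[0,0,-0.337]],[[0.016,0.164,0.02],[0,0,-0.337]],[[0.016,0.164,0],[0,0,-0.337]],[[0.016,0.164,0],[0,0,-0.337]],[[0.016,0.164,0],[0,0,-0.337]]]' 
python3 -c "
from h import *
kn()"
python3 -m handwheel '[[[0.014,0.164,0],[0,0,-0.337]],[[0.014,0.164,0],[0,0,-0.337]],[[0.007,0.1,0],[0,0,-0.2]],[[0,0,0],[0,0,0]]]' 
python3 -c "
from h import *
kn()"
```

```text
clock: 5.65
eef_pos: [0.635, -0.1177, 0.0533]
ee_rot: [1.76, 2.598, -0.002]
force: [4.4, -8.7, -1.5]
gripper_width: 0.015
gripper_force: 22.4
r 0.0309347008038951 joint 2.2266904689445113 psi off 0.052162534035023356 Ftool [-9.7  0.8  1.5] tz [-1.73 -0.89 -0.24] z 0.053306818978795585
clock: 6.15
eef_pos: [0.6465, -0.1111, 0.0534]
ee_rot: [1.13, 2.926, -0.002]
force: [10.6, -11.7, -2.0]
gripper_width: 0.0152
gripper_force: 22.3
r 0.031175813479496876 joint 2.6555921184649796 psi off 0.07645648303395447 Ftool [-15.7  -1.5   2. ] tz [-2.41 -2.09  0.03] z 0.05337662443278757
```

```bash

python3 -m handwheel '[[[-0.05,0.08,0],[0,0,-0.15]],[[0,0.05,0],[0,0,-0.1]],[[0,0,0],[0,0,0]]]' 
python3 -c "
from h import *
kn()"
python3 -m handwheel '[[[-0.02,0.08,0],[0,0,-0.1]],[[0,0.05,0],[0,0,-0.1]],[[0,0,0],[0,0,0]]]' 
python3 -c "
from h import *
kn()"
```

```text
clock: 6.52
eef_pos: [0.6494, -0.1083, 0.0533]
ee_rot: [0.937, 2.995, -0.003]
force: [5.1, -8.6, 0.3]
gripper_width: 0.0152
gripper_force: 22.7
r 0.03140609184188465 joint 2.783684501207482 psi off 0.07905846365208546 Ftool [-9.1 -4.2 -0.3] tz [-1.73 -1.01  0.07] z 0.05329665466098536
clock: 6.9
eef_pos: [0.6507, -0.1065, 0.0532]
ee_rot: [0.781, 3.042, -0.006]
force: [-4.4, -12.3, 8.5]
gripper_width: 0.0149
gripper_force: 23.6
r 0.031387718291784605 joint 2.855899802179766 psi off 0.11081861726520081 Ftool [ -2.1 -12.9  -8.5] tz [-2.55  0.92  0.01] z 0.05316039159804105
```

```bash

python3 -m handwheel '[[[0,0.07,0],[0,0,0]],[[0,0.05,0],[0,0,0]],[[0,0,0],[0,0,0]]]' 
python3 -c "
from h import *
kn()"
```

```text
clock: 7.28
eef_pos: [0.6509, -0.1063, 0.053]
ee_rot: [-0.786, -3.041, 0.014]
force: [-15.5, -24.7, 17.9]
gripper_width: 0.015
gripper_force: 25.2
r 0.03144153178054693 joint 2.8627201630799695 psi off 0.1010155160227093 Ftool [  1.5 -29.2 -17.7] tz [-4.97  3.12  0.08] z 0.053009163611946825
```

```bash

python3 -m handwheel '[[[0,0,0],[0,0,0]],[[0,0,0],[0,0,0]],[[0,0,-0.5],[0,0,0]],[[0,0,-0.9],[0,0,0]],[[0,0,-0.9],[0,0,0]]]' 0.55 
python3 -m handwheel '[[[0,0,0],[0,0,0.33]],[[0,0,0],[0,0,0.33]],[[0,0,0],[0,0,0.33]],[[0,0,0],[0,0,0.33]],[[0,0,0],[0,0,0.33]]]' >/dev/null
python3 -m handwheel '[[[0,0,0],[0,0,0]]]' >/dev/null
python3 -c "
from h import *
go(*H(0,0),.12,th+np.pi/2)
from rig import arm
s=arm.snapshot('scene');pickle.dump(s,open('s2.pkl','wb'))
cv2.imwrite('pics/s2.png',cv2.resize(s['image'][200:360,200:360,::-1],None,fx=3.7,fy=3.7,interpolation=cv2.INTER_CUBIC))
"
```

```text
clock: 7.9
eef_pos: [0.6526, -0.0991, 0.1231]
ee_rot: [0.777, 3.043, 0.001]
force: [0.6, -0.6, 0.1]
gripper_width: 0.0383
gripper_force: 0.0
t 8.65 pos [ 0.6528 -0.099   0.1224] psi 1.7786 F [-0.1 -0.  -0.1] w 0.0382 gf 0.0 j7 -0.06
shift [-1.871 -3.418  0.077] turn [0.002 0.001 0.069]
```

View pics/s2.png

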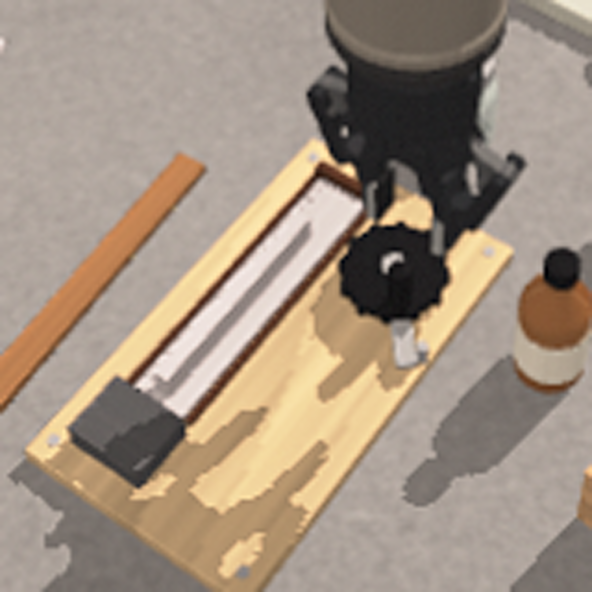

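The tongue now points away from the bar and rests against the stop post at (420,352). The bottle is where it was. Next is the ridge.

```bash

python3 -m handwheel '[[[-0.47,-0.86,0],[0,0,0.07]],[[-0.47,-0.86,0],[0,0,0]],[[-0.47,-0.86,0],[0,0,0]],[[-0.47,-0.86,0],[0,0,0]],[[0,0,0],[0,0,0]]]' >/dev/null
python3 -c "
from h import *
go(*H(0,0),.027,th+np.pi/2)"
```

```text
t 9.32 pos [ 0.5594 -0.1753  0.1215] psi 1.7418 F [ 0.   0.8 -0.6] w 0.0382 gf 0.0 j7 0.05
shift [-0.018  0.153  3.15 ] turn [-0.002  0.001 -0.001]
```

```bash

python3 -m handwheel '[[[-0.02,0.15,0.8],[0,0,0]],[[0,0,0.8],[0,0,0]],[[0,0,0.8],[0,0,0]],[[0,0,0.72],[0,0,0]],[[0,0,0],[0,0,0]]]' 
python3 -m handwheel '[[[0,0,0],[0,0,0]],[[0,0,0],[0,0,0]],[[0,0,0],[0,0,0]],[[0,0,0],[0,0,0]]]' 1 70
python3 -c "
from h import *
go(*H(0,0),.028,th+np.pi/2)"
```

```text
clock: 9.95
eef_pos: [0.5646, -0.1723, 0.0257]
ee_rot: [-2.021, -2.401, 0.001]
force: [0.5, 0.4, 0.8]
gripper_width: 0.0384
gripper_force: 0.0
clock: 10.45
eef_pos: [0.566, -0.1733, 0.0286]
ee_rot: [2.024, 2.4, 0.001]
force: [-0.6, 2.0, 7.1]
gripper_width: 0.0102
gripper_force: 70.2
t 10.45 pos [ 0.566  -0.1733  0.0286] psi 1.7404 F [-0.6  2.   7.1] w 0.0102 gf 70.2 j7 -0.04
shift [-0.048 -0.077  0.021] turn [ 0.003  0.001 -0.004]
```

```bash

python3 -m handwheel '[[[-0.012,0,-0.12],[0,0.05,0]],[[-0.012,0,-0.12],[0,0.05,0]],[[-0.012,0,-0.12],[0,0.05,0]],[[-0.012,0,-0.12],[0,0.05,0]],[[0,0,0],[0,0,0]]]' 
python3 -c "
from h import *
go(*H(0,0),.028,th+np.pi/2)
from rig import arm
s=arm.snapshot('scene')
cv2.imwrite('pics/s3.png',cv2.resize(s['image'][200:350,210:360,::-1],None,fx=4,fy=4,interpolation=cv2.INTER_CUBIC))
"
```

```text
clock: 11.08
eef_pos: [0.5657, -0.1762, 0.042]
ee_rot: [-1.974, -2.337, -0.104]
force: [0.4, -0.3, -3.0]
gripper_width: 0.0104
gripper_force: 68.8
t 11.07 pos [ 0.5657 -0.1762  0.042 ] psi 1.7386 F [ 0.4 -0.3 -3. ] w 0.0104 gf 68.8 j7 0.09
shift [-0.004 -0.049  0.467] turn [ 0.001 -0.201 -0.007]
```

View pics/s3.png

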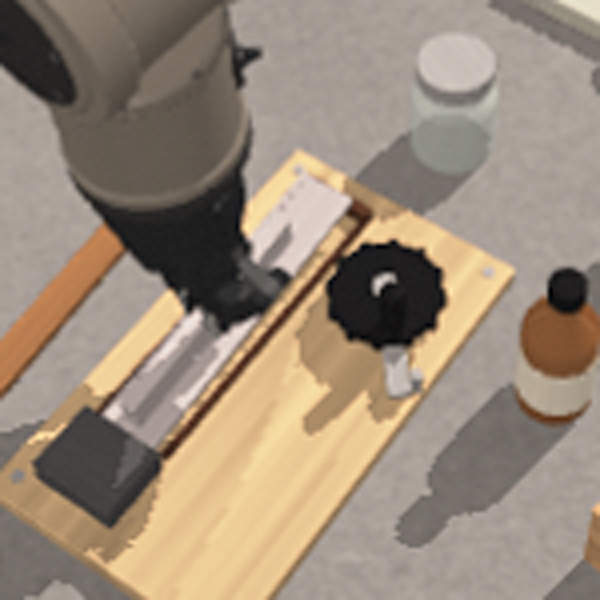

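The head end has risen clear of the lip at (340,185), and the wrist force (−3 N) is just the bar's weight. Now I draw it out endwise.

```bash

python3 -m handwheel '[[[0.3,0,0],[0,0,0]],[[0.3,0,0],[0,0,0]],[[0.3,0,0],[0,0,0]],[[0.3,0,0],[0,0,0]],[[0.3,0,0],[0,0,0]]]' 
python3 -m handwheel '[[[0,0,0],[0,0,0]]]'
python3 -c "
from h import *
go(*H(0,.048),.13,th+np.pi/2)"
```

```text
clock: 11.75
eef_pos: [0.5581, -0.1304, 0.0468]
ee_rot: [-1.972, -2.339, -0.103]
force: [0.0, -0.1, -2.9]
gripper_width: 0.0099
gripper_force: 68.8
clock: 11.88
eef_pos: [0.5581, -0.1303, 0.0468]
ee_rot: [-1.971, -2.34, -0.104]
force: [-0.3, -0.2, -3.8]
gripper_width: 0.01
gripper_force: 68.8
t 11.88 pos [ 0.5581 -0.1303  0.0468] psi 1.7414 F [-0.3 -0.2 -3.8] w 0.01 gf 68.8 j7 0.02
shift [ 0.384 -0.062 -2.747] turn [ 0.    -0.2   -0.002]
```

```bash

python3 -m handwheel '[[[0.06,0,-0.65],[0,0,0]],[[0.06,0,-0.65],[0,0,0]],[[0.06,0,-0.65],[0,0,0]],[[0.06,0,-0.65],[0,-0.1,0]],[[0,0,-0.65],[0,-0.1,0]]]' 
python3 -c "
from h import *
c,s_=np.cos(.1359),np.sin(.1359)
T=np.array([.5407,.3344])+np.array([[c,-s_],[s_,c]])@[-.035,0.0]
print(T);go(*T,.15,.1359+np.pi/2)"
```

```text
clock: 12.5
eef_pos: [0.5586, -0.1336, 0.1464]
ee_rot: [2.025, 2.399, -0.001]
force: [0.7, 0.3, -3.3]
gripper_width: 0.0101
gripper_force: 68.8
[0.50602271 0.32965813]
t 12.5 pos [ 0.5586 -0.1336  0.1464] psi 1.7394 F [ 0.7  0.3 -3.3] w 0.0101 gf 68.8 j7 -0.01
shift [15.515  0.863 -0.152] turn [0.002 0.004 0.062]
```

```bash

python3 -m handwheel '[[[0.5,0.04,0],[0,0,0]],[[0.8,0.04,0],[0,0,0]],[[0.8,0.04,0],[0,0,0]],[[0.8,0.04,0],[0,0,0]],[[0.8,0.04,0],[0,0,0]]]' >/dev/null
python3 -m handwheel '[[[0.8,0.04,0],[0,0,0]],[[0.8,0.04,0],[0,0,0]],[[0.8,0.04,0],[0,0,0]],[[0.8,0.04,0],[0,0,0]],[[0.8,0.04,0],[0,0,0]]]' >/dev/null
python3 -m handwheel '[[[0.8,0.04,0],[0,0,0]],[[0.8,0.04,0],[0,0,0]],[[0.8,0.04,0],[0,0,0]],[[0.8,0.04,0],[0,0,0]],[[0.8,0.04,0],[0,0,0]]]' >/dev/null
python3 -m handwheel '[[[0.8,0.04,0],[0,0,0.06]],[[0.8,0.04,0],[0,0,0]],[[0.8,0.04,0],[0,0,0]],[[0.5,0.04,0],[0,0,0]],[[0,0,0],[0,0,0]]]' 
python3 -c "
from h import *
go(.506,.3297,.06,.1359+np.pi/2)"
```

```text
clock: 15.0
eef_pos: [0.5084, 0.3037, 0.1442]
ee_rot: [-2.06, -2.37, 0.0]
force: [-0.6, -0.0, -3.4]
gripper_width: 0.0101
gripper_force: 68.9
t 15.0 pos [0.5084 0.3037 0.1442] psi 1.7103 F [-0.6 -0.  -3.4] w 0.0101 gf 68.9 j7 -0.85
shift [0.866 0.045 2.808] turn [-0.002 -0.002  0.007]
```

```bash

python3 -m handwheel '[[[0.43,0.02,0],[0,0,0]],[[0.43,0.02,0.8],[0,0,0]],[[0,0,0.8],[0,0,0]],[[0,0,0.8],[0,0,0]],[[0,0,0.8],[0,0,0]]]' >/dev/null
python3 -m handwheel '[[[0,0,0.1],[0,0,0]],[[0,0,0],[0,0,0]]]' 
python3 -c "
from h import *
go(.506,.3297,.0336,.1359+np.pi/2)
from rig import arm
s=arm.snapshot('scene')
cv2.imwrite('pics/s4.png',cv2.resize(s['image'][110:250,290:450,::-1],None,fx=4,fy=4,interpolation=cv2.INTER_CUBIC))
"
```

```text
clock: 15.88
eef_pos: [0.5069, 0.3286, 0.046]
ee_rot: [-2.063, -2.369, -0.001]
force: [0.3, 1.3, -3.1]
gripper_width: 0.0103
gripper_force: 68.7
t 15.88 pos [0.5069 0.3286 0.046 ] psi 1.7087 F [ 0.3  1.3 -3.1] w 0.0103 gf 68.7 j7 -0.98
shift [ 0.039 -0.024  0.414] turn [ 0.    -0.001  0.004]
```

View pics/s4.png

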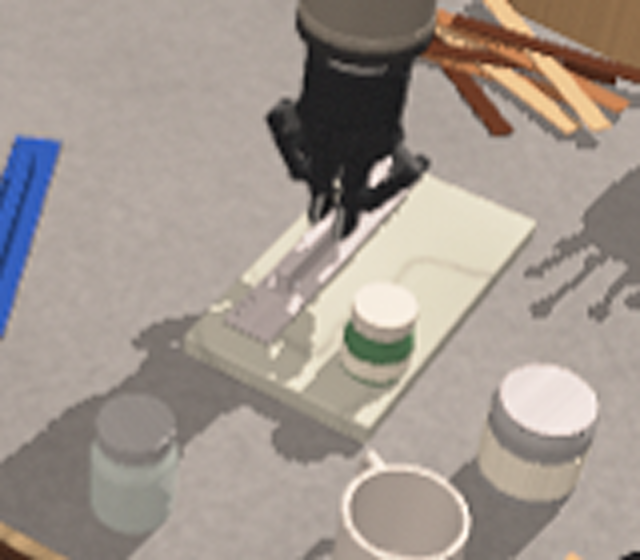

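The bar is level and well inside the slab, its near end at about (260,315), and clear of the glue pot. I'll lower it until it touches.

```bash

python3 -m handwheel '[[[0,0,0.15],[0,0,0]],[[0,0,0.12],[0,0,0]],[[0,0,0.05],[0,0,0]],[[0,0,0.04],[0,0,0]],[[0,0,0],[0,0,0]]]' 
python3 -m handwheel '[[[0,0,0.04],[0,0,0]],[[0,0,0.02],[0,0,0]],[[0,0,0],[0,0,0]]]'
```

```text
clock: 16.55
eef_pos: [0.5066, 0.3284, 0.0346]
ee_rot: [-2.063, -2.369, 0.0]
force: [0.3, -0.4, -3.8]
gripper_width: 0.0104
gripper_force: 68.8
clock: 16.92
eef_pos: [0.5067, 0.3285, 0.0336]
ee_rot: [2.063, 2.369, 0.0]
force: [-3.6, -3.1, 10.0]
gripper_width: 0.0104
gripper_force: 70.7
```

```bash

python3 -m handwheel '[[[0,0,0],[0,0,0]],[[0,0,0],[0,0,0]]]' 0.85 20
python3 -m handwheel '[[[0,0,0],[0,0,0]],[[0,0,0],[0,0,0]],[[0,0,0],[0,0,0]]]' 0.6
python3 -m handwheel '[[[0,0,-0.3],[0,0,0]],[[0,0,-0.8],[0,0,0]],[[0,0,-0.9],[0,0,0]],[[0,0,-0.9],[0,0,0]],[[0,0,-0.9],[0,0,0]]]'
python3 -m handwheel '[[[-0.3,-0.9,-0.9],[0,0,0]],[[-0.3,-0.9,-0.3],[0,0,0]],[[-0.3,-0.9,0],[0,0,0]],[[0,0,0],[0,0,0]],[[0,0,0],[0,0,0]]]' >/dev/null
python3 -c "
from rig import arm
import cv2,numpy as np
a=arm.snapshot('scene')['image'][110:350,200:460,::-1];b=arm.snapshot('top')['image'][90:250,160:480,::-1]
a=cv2.resize(a,None,fx=1.6,fy=1.6,interpolation=cv2.INTER_CUBIC);b=cv2.resize(b,None,fx=2.3,fy=1.25,interpolation=cv2.INTER_CUBIC)
o=np.zeros((a.shape[0]+b.shape[0],max(a.shape[1],b.shape[1]),3),np.uint8);o[:a.shape[0],:a.shape[1]]=a;o[a.shape[0]:,:b.shape[1]]=b
cv2.imwrite('pics/f.png',o);print(o.shape)"
```

```text
clock: 17.18
eef_pos: [0.5069, 0.3285, 0.033]
ee_rot: [2.063, 2.369, 0.001]
force: [0.2, 0.6, -0.2]
gripper_width: 0.0125
gripper_force: 0.0
clock: 17.55
eef_pos: [0.5067, 0.3284, 0.0329]
ee_rot: [-2.063, -2.369, -0.0]
force: [0.3, -0.2, -0.0]
gripper_width: 0.0343
gripper_force: 0.0
clock: 18.18
eef_pos: [0.5066, 0.3284, 0.1484]
ee_rot: [2.063, 2.37, 0.001]
force: [1.0, -0.7, -0.3]
gripper_width: 0.0343
gripper_force: 0.0
(584, 736, 3)
```

View pics/f.png

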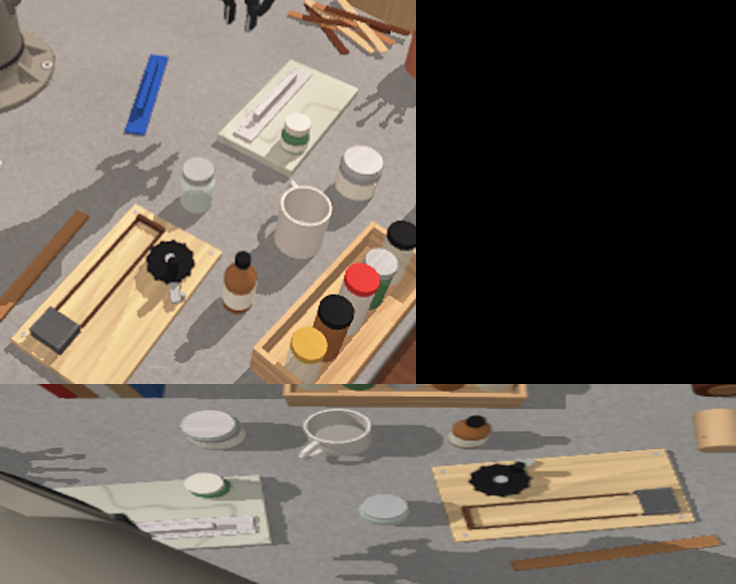

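The straightedge lies ridge up and wholly on the slab, around (272,103). The knob's tongue is still at its stop post near (178,293), everything around stands where it did, and the robot is clear. I'm handing the job in.

```bash
python3 -c "
from rig import arm
print(arm.close_job())"
```

```text
the job is handed in; nothing more can be done
None
```

I handed the job in after about 19 s of robot time: the knob is at its anticlockwise stop, and the straightedge was drawn out from under the keeper and laid ridge up, flat and wholly on the slab. The final pictures show the jars, bottle, tin and mug where they were; the hand-in gave no verdict.

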